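# Close and lock the beam shutter

### The job

Close and lock the beam shutter: with the fingertips, push the red handle along the long leg of the L-shaped slot to the corner, then push it along the short leg until it is fully home at the closed end, and let go. Only push the handle, gently, from the side: do not grip it, pull it up or lift it out of the slot, and leave the things standing around the shutter where they are.

Things in the scene. Friction and masses are not known exactly. Their poses are not given: they have to be found in the camera images.
- shutter: Grey metal box fixed to the worktop, 100 mm (its x) by 170 mm (its y), 56 mm to the top of its bright metal cover plate; foot lugs 12 mm high stick out 22 mm at its two y ends, round black beam ports 10 mm from its -x and +x faces. Origin at the centre of its underside, z up; -x faces the robot, turned up to 0.5 rad. The plate has an L-shaped slot 13 mm wide, outlined in black
- slot_start (a point): Axis of the handle at the left end (seen from the robot) of the slot's long leg, which runs 90 mm to the right along the shutter's -y; at the height of the cover plate's top, 56 mm above the worktop. The handle starts 0 to 30 mm along from here
- slot_corner (a point): Axis of the handle at the slot's corner, at the height of the plate's top. Here, at the right end of the long leg, the short leg turns off away from the robot and runs 40 mm along the shutter's +x
- slot_end (a point): Where the handle's axis stands when fully home at the end of the short leg, at the height of the cover plate's top
- handle (a point): Middle of the red handle, an upright cylinder 20 mm across that reaches from 2 to 44 mm above the plate's top; this point is on its axis, 22 mm above the plate's top. A 10 mm brass pin under it runs in the slot with 1.5 mm play to each side. It cannot tip, slides with a push of about 2 N, stays where it is left and meets hard stops at the slot's walls and ends
- travel (a joint): Position of the handle along the long leg, in m: 0 at the left end, 0.090 at the corner (0.0885 to 0.0915 with play). It grows along the shutter's -y
- lock (a joint): Position of the handle along the short leg, in m: 0 on the long leg's centre line (within 0.0015 of it anywhere along the long leg), 0.040 at the closed end, fully home. It grows along the shutter's +x and can grow only at the corner
- lift (a joint): How far the handle is pulled up, in m: 0 seated (a weak spring and its weight hold it down with about 3 N). Pulled up about 10 mm the pin would leave the slot, which must not be done
- lens_mount: Bystander, loose, beside the shutter: small round lens in a black ring on a silver post with a round foot, 32x32x66 mm; origin at the centre of its underside
- cage_cube: Bystander, loose, beside the shutter: black cube with brass-coloured ring ports, 34x34x33 mm; origin at the centre of its underside
- vial_1: Bystander, loose, beside the shutter: amber vial with white screw cap, 27 mm across, 60 mm tall; origin at the centre of its underside
- blue_tape: Bystander, loose, beside the shutter: flat roll of dark tape, 55x53x19 mm; origin at the centre of its underside
- post_1: Bystander, loose, beside the shutter: plain steel post standing upright, 13 mm across, 50 mm tall; origin at the centre of its underside

How it is judged:
By the outcome, as a careful person would: the job done as asked, in the order asked, and still so for the second after the job is handed in, with the robot touching nothing.
It also fails if it takes over 51 s, if anything falls off the work surface, if the arm or the gripper's body presses on something with over 40 N, if the wrist force passes 120 N, or if a joint passes its speed limit or range.

### The arm

A 6-joint arm with a two-finger parallel gripper is mounted at the origin on a cart in front of the work surface, level with it; the furniture and walls round the work are solid. World frame = base frame: x ahead of the robot, y to its left, z up, the work surface at z = 0. Lengths are in m, angles in rad, forces in N, time in s.
With the tool pointing down it reaches from about 0.35 to 0.775 m from the base axis. Payload 7.3 kg.
Tool frame: the origin (TCP) lies on the centre line of the jaws, within the pads' length; the fingertips stand 17 mm ahead of it and the grasp point (between the pads) lies 2 mm behind it (robot.tip_extent is the distance from the TCP to the fingertips, in m); z points along the fingers, y is the line along which they close (so a half turn about z gives the same grasp; the last joint's range is limited). The gripper opens to 92 mm and grips with 3 to 60 N. Pads are 19 mm wide; open, the fingers measure 130 mm over their backs; the gripper's body (75 mm by 190 mm) begins 47 mm behind the grasp point.
Start: joints at [1.14, 0.342, 1.524, -0, 1.275, -0.146], TCP at [0.147, 0.504, 0.244] pointing down, gripper open.
Joint ranges: [-2.53, 2.53], [-0.77, 2.02], [0.04, 2.7], [-1, 4.14], [0.28, 2.66], [-3.11, 3.11]. Speed limits (rad/s): [2.57, 2.57, 3.14, 3.14, 3.14, 3.14].

### API

Orientations are given as [roll, pitch, yaw] about the fixed x, y, z axes, in that order (R = Rz(yaw) Ry(pitch) Rx(roll)).
In Python, from cell import robot gives the robot as it stands.
- The arm moves only by the tool step_arm, never from a script. Its argument "motion" is a list of rows, each a list of 2 entries, a list of its own where there are three numbers: the shift along the tool's x, y, z in units of 60 mm (1.0 is 60 mm), then the turn about the tool's z in rad. In form: [[[x, y, z], spin], ...]. A call has 1 to 10 rows; each row is the pose to reach, as a shift and turn from the pose commanded when the call began, along the tool's axes at that moment; what a row does not reach only later rows make up. A row lasts 1/8 s, in which the tool goes at most 62.5 mm and 10.7 degrees, less where a joint would pass 70% of its speed; a pose out of reach is approached as far as the arm can. A call with a gripper value outside its range is refused whole. "hand" is the closure in counts, from 0 (fully open) to 255 (shut), set as the call begins (left out, the last holds). The fingers move at their own pace and stop on an object; "squeeze" is the grip in N (left out, the last holds). Time passes only in rows, so rows that repeat a pose let the fingers close. It gives the time, the measured TCP pose, the force, the opening and the grip force at its end, in the units of the state.
- robot.observe(): the state, without advancing time (a new reading comes with each control period).
- robot.read_camera(name): name is "scene" or "top"; returns a dict with "pixels" (420x560x3 uint8, red, green, blue), "intrinsics" (3x3 intrinsics, pixels), "xyz" and "rotation" of the camera in the world. Camera axes: x right, y up, looking along -z (the intrinsics and any distortion apply to the point x, -y, -z); pixel columns grow to the right and rows downward; lengths in m; the calibration is good to about 2 mm. A picture is of the moment at which its call begins. There is no depth.
- robot.hand_in(): hands the job in; it is judged then, once.
The state is a dict: "time": time; "qpos": joint angles; "qvel": joint speeds; "joint_efforts": joint torques, N m; "tool_pos": TCP position; "tool_rot": TCP orientation; "contact_force": force on the tool from outside, world axes, zero at the start; "torque": the same for the moment, N m; "opening": finger opening in m; "grip_force": force on a finger pad.
Only numpy, scipy, OpenCV 4.12 (cv2) and the standard library are available. Lean on these libraries where they do the work, as an engineer would, in place of code of your own. Each camera call takes 0.05 s, during which the arm holds its last target. There are 200 camera calls.

## Working session

There is one attempt and no reset: what is moved stays moved. The work goes in short steps, Python scripts to look and compute and a tool call to move; the robot and the scene stay as the last step left them, time stands still between calls to the robot, and variables do not carry over. Pictures are saved under pics/ and viewed, at most 10 in all, crops included, and the job is handed in when it is done.

Besides the shell and the picture viewer there is one more tool, called in YAML: its name, and indented under it one key for each argument. step_arm: Moves the arm, as the interface text tells. Its arguments: {"type":"object","properties":{"motion":{"type":"array"},"hand":{"type":"number"},"squeeze":{"type":"number"}},"required":["motion"]}

```bash
mkdir -p pics
cat > h.py <<'E'
import numpy as np, cv2
from cell import robot
def snap(n,f):
    c=robot.read_camera(n); cv2.imwrite('pics/'+f,c['pixels'][:,:,::-1]); return c
def ray(c,u,v):
    K=np.array(c['intrinsics']);R=np.array(c['rotation'])
    if R.shape!=(3,3):
        from scipy.spatial.transform import Rotation as S; R=S.from_euler('xyz',R).as_matrix()
    d=np.linalg.inv(K)@[u,v,1]; return np.array(c['xyz']),R@[d[0],-d[1],-d[2]]
def at(c,u,v,z):
    o,d=ray(c,u,v); return o+d*(z-o[2])/d[2]
E
python3 - <<'E'
from h import *
s=robot.observe(); print(s)
for n in('top','scene'):
    c=snap(n,n+'0.png'); print(n,c['xyz'],c['rotation'],c['intrinsics'],c.keys())
E
```

```text
{'time': 0.0, 'qpos': array([ 1.14005365e+00,  3.42737842e-01,  1.52498585e+00,  1.73615367e-05,
        1.27540824e+00, -1.45990543e-01]), 'qvel': array([-2.23795443e-03,  7.78255824e-04,  1.04039946e-03,  2.96112059e-05,
        9.75312034e-04,  1.21391610e-03]), 'joint_efforts': array([-3.85188478e-04, -4.31265843e+01, -2.44214523e+01,  7.14380457e-02,
        5.60346292e-02, -1.66327150e-04]), 'tool_pos': array([0.14729593, 0.50352882, 0.24304798]), 'tool_rot': array([-3.14007216e+00, -2.40348249e-04,  2.85683527e+00]), 'contact_force': array([ 0.20997396,  0.55874188, -0.28550565]), 'torque': array([-0.00241367, -0.01238999, -0.02598454]), 'grip_force': 0.0, 'opening': 0.09178218562219687}
top [0.47479565 0.02936866 0.9128266 ] [ 0.18294266 -0.02057535 -1.54838513] [[452.83200064   0.         279.20077575]
 [  0.         452.83200064 212.05085836]
 [  0.           0.           1.        ]] dict_keys(['pixels', 'intrinsics', 'xyz', 'rotation'])
scene [ 0.11572781 -0.38934275  0.63356756] [ 0.8834878  -0.00661433 -0.89513007] [[441.68571154   0.         278.49203992]
 [  0.         441.68571154 208.34185413]
 [  0.           0.           1.        ]] dict_keys(['pixels', 'intrinsics', 'xyz', 'rotation'])
```

View pics/top0.png

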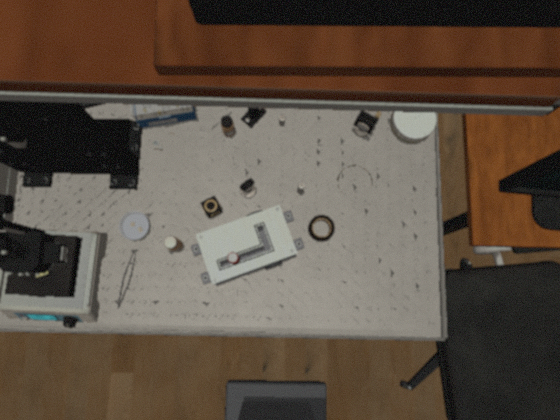

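View pics/scene0.png

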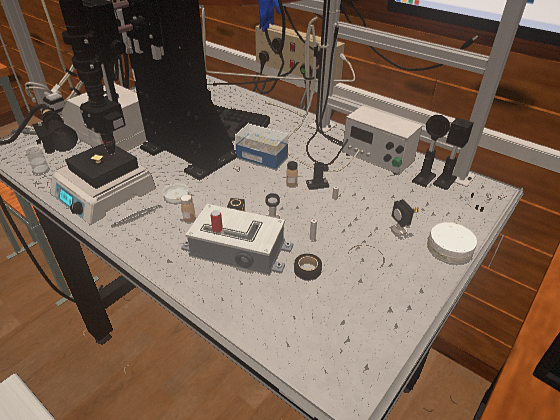

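The top view shows the shutter around (247,245), with the red handle near (234,258), the slot running right to about (268,245) and then up to about (263,226). I'll zoom in for the corners.

Run:
```python
from h import *
a=cv2.imread('pics/top0.png')[170:310,160:350]; b=cv2.imread('pics/scene0.png')[185:285,170:330]
cv2.imwrite('pics/z1.png',cv2.resize(a,None,fx=4,fy=4,interpolation=cv2.INTER_CUBIC))
cv2.imwrite('pics/z2.png',cv2.resize(b,None,fx=5,fy=5,interpolation=cv2.INTER_CUBIC))
```

```text
(no output)
```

View pics/z1.png

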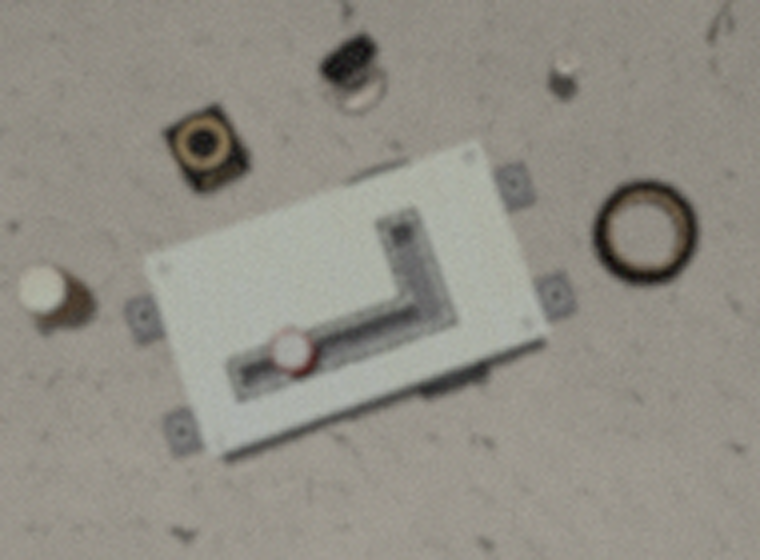

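View pics/z2.png

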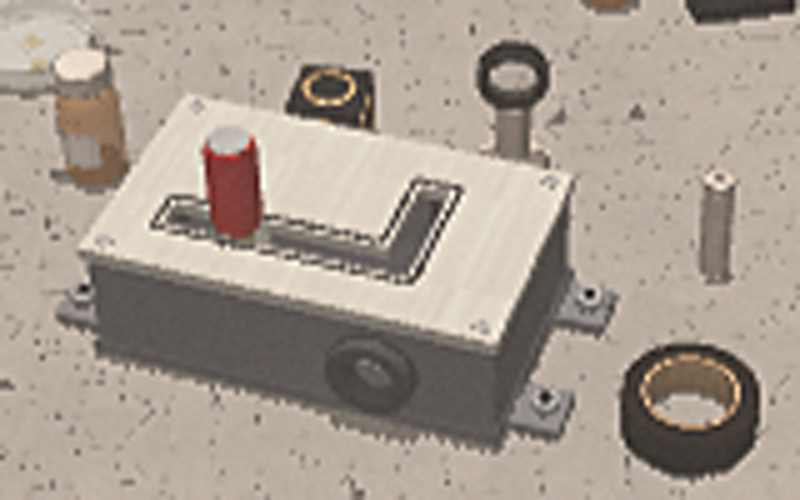

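The zoomed views show these z1 pixel positions:
- **Plate corners:** (146,258), (483,142), (550,335) and (215,458).
- **Slot outline:** bottom-right corner (457,322), left end (226,357)/(240,402), top end (377,220)/(415,207).
- **Handle top:** (294,351).

The bystanders all stand clear of the slot.

```bash
cat > m.py <<'E'
from h import *
c=robot.read_camera('top'); s=robot.read_camera('scene')
T=lambda u,v,z:at(c,(u+.5)/4-.5+160,(v+.5)/4-.5+170,z)[:2]
S=lambda u,v,z:at(s,(u+.5)/5-.5+170,(v+.5)/5-.5+185,z)[:2]
def fit(W,L):
    W=np.array(W);L=np.array(L);w=(W-W.mean(0))@[1,1j];l=(L-L.mean(0))@[1,1j]
    a=np.angle((w*l.conj()).sum());R=np.array([[np.cos(a),-np.sin(a)],[np.sin(a),np.cos(a)]])
    return a,W.mean(0)-R@L.mean(0),np.abs(w-l*np.exp(1j*a)).max()
P=[[.05,.085],[.05,-.085],[-.05,-.085],[-.05,.085]]
print('plate top',fit([T(*p,.056) for p in[(146,258),(483,142),(550,335),(215,458)]],P))
print('plate sc',fit([S(*p,.056) for p in[(188,95),(575,178),(496,347),(80,252)]],P))
L=[[0,0],[0,-.09],[.04,-.09]]
print('slot top',fit([T(*p,.056) for p in[(255,371.5),(427.5,308),(404,235)]],L))
m=.011
O=[[m,m],[-m,m],[-m,-.09-m],[.04+m,-.09-m],[.04+m,-.09+m]]
print('slot outl top',fit([T(*p,.056) for p in[(226,357),(240,402),(457,322),(415,207),(377,220)]],O))
print('slot outl sc',fit([S(*p,.056) for p in[(172,197),(151,228),(413,283),(464,187),(417,178)]],O))
print('handle',T(294,351,.1),S(232,139,.1))
print('lens',T(350,60,.06),'cube',T(205,147,.033),'vial',T(42,290,.06),'post',T(566,65,.05),'tape',T(646,232,.019))
E
python3 m.py
```

```text
plate top (np.float64(0.3683036344505438), array([0.5707949, 0.0749999]), np.float64(0.0018810725531428285))
plate sc (np.float64(0.3708182186089855), array([0.5690848, 0.0755595]), np.float64(0.0012945776090720956))
slot top (np.float64(0.36419357807711805), array([0.53348351, 0.12000892]), np.float64(0.002153942714690797))
slot outl top (np.float64(0.3647397496182243), array([0.53328795, 0.11963614]), np.float64(0.0028095970482196106))
slot outl sc (np.float64(0.38300774075771743), array([0.53056325, 0.11930457]), np.float64(0.003825941180330565))
handle [0.5409499  0.09658375] [0.54155564 0.09803197]
lens [0.68528021 0.07861167] cube [0.64583044 0.1500764 ] vial [0.57000184 0.21943934] post [ 0.68813896 -0.02662484] tape [ 0.61111458 -0.06981637]
```

step_arm:
  motion:
    - [[-0.74, -0.51, 0], -0.1]
    - [[-1.48, -1.02, 0], -0.2]
    - [[-2.22, -1.53, 0], -0.3]
    - [[-2.96, -2.04, 0], -0.4]
    - [[-3.7, -2.56, 0], -0.5]
    - [[-4.5, -2.87, 0], -0.6]
    - [[-5.3, -3.18, 0], -0.65]
    - [[-6.1, -3.5, 0], -0.65]
    - [[-6.9, -3.8, 0], -0.65]
    - [[-7.8, -4.1, 0], -0.65]
  hand: 255
  squeeze: 10

```text
time: 1.45
tool_pos: [0.5285, 0.1352, 0.2437]
tool_rot: [3.141, -0.0, -2.776]
contact_force: [0.9, 1.3, 0.4]
opening: 0.0007
grip_force: 0.0
```

step_arm:
  motion:
    - [[0, 0, 0.7], 0]
    - [[0, 0, 1.4], 0]
    - [[0, 0, 1.95], 0]
    - [[0, 0, 1.95], 0]

```text
time: 1.95
tool_pos: [0.5258, 0.136, 0.1244]
tool_rot: [3.14, -0.006, -2.777]
contact_force: [-0.1, -0.6, 0.6]
opening: 0.0002
grip_force: 0.0
```

Run:
```python
from h import *
s=snap('scene','s1.png'); c=snap('top','t1.png')
a=cv2.imread('pics/s1.png')[140:280,150:330]
b=cv2.imread('pics/t1.png')[170:310,160:350]
f=lambda i,w:cv2.resize(i,(w,560),interpolation=cv2.INTER_CUBIC)
cv2.imwrite('pics/z3.png',f(a,720))
print(robot.observe()['tool_pos'])
```

```text
[0.52805481 0.13638474 0.12757856]
```

View pics/z3.png

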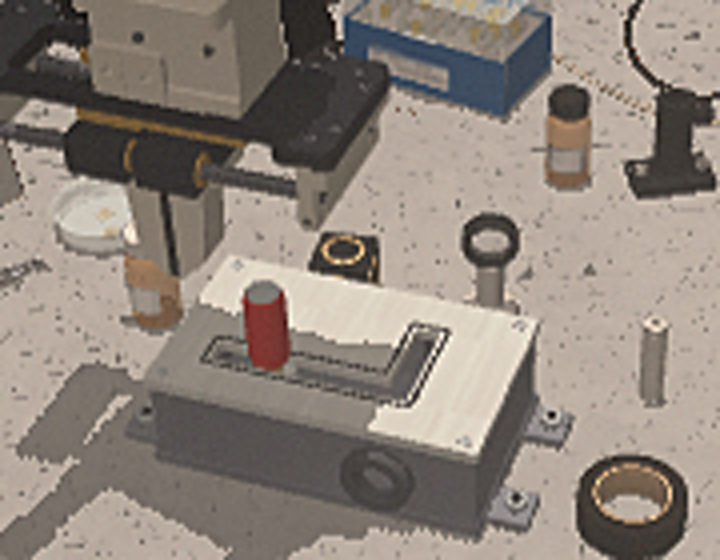

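The fingers, with their tip near (180,275) in this crop, are to the left of the red handle at (266,325) and clear of it and the vial. Next I'll lower to pushing height.

step_arm:
  motion:
    - [[0, 0, 0.37], 0]
    - [[0, 0, 0.74], 0]
    - [[0, 0, 0.74], 0]
    - [[0, 0, 0.74], 0]

```text
time: 2.55
tool_pos: [0.5286, 0.1365, 0.0841]
tool_rot: [-3.141, 0.003, -2.776]
contact_force: [0.4, -0.8, 0.6]
opening: 0.0004
grip_force: 0.0
```

step_arm:
  motion:
    - [[0, -0.1, 0], 0]
    - [[0, -0.2, 0], 0]
    - [[0, -0.3, 0], 0]
    - [[0, -0.4, 0], 0]
    - [[0, -0.5, 0], 0]
    - [[0, -0.6, 0], 0]
    - [[0, -0.7, 0], 0]
    - [[0, -0.8, 0], 0]
    - [[0, -0.9, 0], 0]
    - [[0, -1.0, 0], 0]

```text
time: 3.8
tool_pos: [0.5491, 0.0799, 0.0823]
tool_rot: [3.142, 0.0, -2.776]
contact_force: [1.1, 2.9, 0.9]
opening: 0.0005
grip_force: 0.8
```

step_arm:
  motion:
    - [[0, -0.05, 0], 0]
    - [[0, -0.1, 0], 0]
    - [[0, -0.15, 0], 0]
    - [[0, -0.2, 0], 0]
    - [[0, -0.22, 0], 0]
    - [[0, -0.22, 0], 0]

```text
time: 4.55
tool_pos: [0.5536, 0.0678, 0.0822]
tool_rot: [-3.142, -0.0, -2.776]
contact_force: [-0.9, -0.4, 1.1]
opening: 0.0005
grip_force: 0.2
```

Run:
```python
from h import *
s=snap('scene','s2.png'); o=robot.observe(); print(o['tool_pos'],o['contact_force'])
a=cv2.imread('pics/s2.png')[140:280,150:330]
cv2.imwrite('pics/z4.png',cv2.resize(a,(720,560),interpolation=cv2.INTER_CUBIC))
```

```text
[0.55355167 0.06780142 0.08227212] [ 0.05642953  0.00285582 -0.95654432]
```

View pics/z4.png

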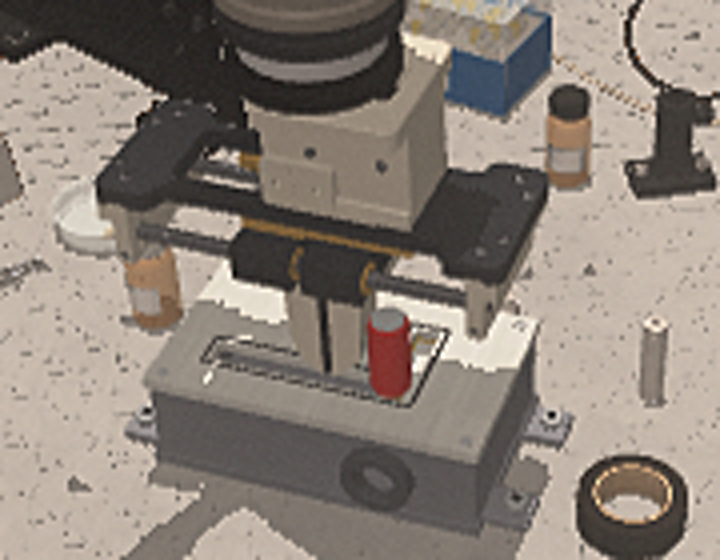

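The handle has moved to about (390,355), near the corner. I'll keep going in small steps until it meets the stop.

step_arm:
  motion:
    - [[0, -0.02, 0], 0]
    - [[0, -0.04, 0], 0]
    - [[0, -0.06, 0], 0]
    - [[0, -0.06, 0], 0]

```text
time: 5.1
tool_pos: [0.555, 0.0644, 0.0823]
tool_rot: [3.142, -0.0, -2.776]
contact_force: [-0.2, 0.7, 0.3]
opening: 0.0006
grip_force: 0.4
```

step_arm:
  motion:
    - [[0, -0.02, 0], 0]
    - [[0, -0.03, 0], 0]
    - [[0, -0.03, 0], 0]

```text
time: 5.48
tool_pos: [0.5555, 0.0631, 0.0823]
tool_rot: [3.141, -0.0, -2.776]
contact_force: [-1.2, 3.0, 0.3]
opening: 0.0004
grip_force: 1.4
```

step_arm:
  motion:
    - [[0, -0.02, 0], 0]
    - [[0, -0.03, 0], 0]
    - [[0, -0.03, 0], 0]

```text
time: 5.85
tool_pos: [0.5557, 0.0624, 0.0824]
tool_rot: [3.14, -0.0, -2.776]
contact_force: [-3.2, 7.7, 2.5]
opening: 0.0005
grip_force: 4.1
```

step_arm:
  motion:
    - [[0, 0.15, 0], 0]
    - [[0, 0.3, 0], 0]
    - [[0.2, 0.3, 0], 0]
    - [[0.45, 0.3, 0], 0]
    - [[0.65, 0.3, 0], 0]
    - [[0.65, 0.1, 0], 0]
    - [[0.65, -0.1, 0], 0]
    - [[0.65, -0.3, 0], 0]
    - [[0.65, -0.47, 0], 0]
    - [[0.65, -0.47, 0], 0]

```text
time: 7.1
tool_pos: [0.5303, 0.0201, 0.0822]
tool_rot: [-3.142, 0.0, -2.778]
contact_force: [-0.3, 0.7, 0.3]
opening: 0.0003
grip_force: 0.0
```

Run:
```python
from h import *
s=snap('scene','s3.png'); o=robot.observe(); print(o['tool_pos'],o['contact_force'])
a=cv2.imread('pics/s3.png')[140:280,150:330]
cv2.imwrite('pics/z5.png',cv2.resize(a,(720,560),interpolation=cv2.INTER_CUBIC))
```

```text
[0.52997231 0.02056728 0.08215925] [ 0.4672662  -0.130339   -0.40159567]
```

View pics/z5.png

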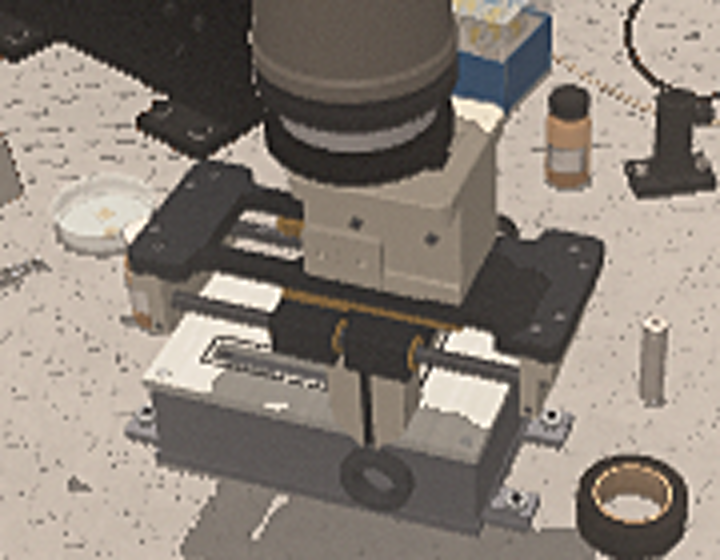

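The gripper is in front of the handle and hides it from this camera. I'll push along the short leg now.

step_arm:
  motion:
    - [[-0.1, 0, 0], 0]
    - [[-0.2, 0, 0], 0]
    - [[-0.3, 0, 0], 0]
    - [[-0.38, 0, 0], 0]
    - [[-0.46, 0, 0], 0]
    - [[-0.54, 0, 0], 0]
    - [[-0.62, 0, 0], 0]
    - [[-0.7, 0, 0], 0]
    - [[-0.78, 0, 0], 0]
    - [[-0.84, 0, 0], 0]

```text
time: 8.4
tool_pos: [0.5772, 0.039, 0.0822]
tool_rot: [3.141, -0.0, -2.776]
contact_force: [-1.8, 0.7, 0.1]
opening: 0.0005
grip_force: 0.8
```

step_arm:
  motion:
    - [[-0.02, 0, 0], 0]
    - [[-0.04, 0, 0], 0]
    - [[-0.06, 0, 0], 0]
    - [[-0.08, 0, 0], 0]
    - [[-0.1, 0, 0], 0]
    - [[-0.1, 0, 0], 0]

```text
time: 9.15
tool_pos: [0.5828, 0.0411, 0.0824]
tool_rot: [-3.141, 0.0, -2.776]
contact_force: [-1.2, -0.5, -0.3]
opening: 0.0005
grip_force: 0.4
```

step_arm:
  motion:
    - [[-0.02, 0, 0], 0]
    - [[-0.04, 0, 0], 0]
    - [[-0.04, 0, 0], 0]

```text
time: 9.52
tool_pos: [0.5835, 0.0414, 0.0823]
tool_rot: [3.141, -0.003, -2.776]
contact_force: [-6.7, -3.8, 3.6]
opening: 0.0003
grip_force: 3.7
```

step_arm:
  motion:
    - [[-0.02, 0, 0], 0]
    - [[-0.04, 0, 0], 0]
    - [[-0.04, 0, 0], 0]
    - [[-0.04, 0, 0], 0]

```text
time: 10.02
tool_pos: [0.5839, 0.0416, 0.0822]
tool_rot: [3.141, -0.008, -2.776]
contact_force: [-12.8, -7.0, 8.2]
opening: 0.0007
grip_force: 7.4
```

Force is up to about 15 N with almost no motion, so this is the hard stop. I'll back off, raise and retreat.

step_arm:
  motion:
    - [[0.05, 0, 0], 0]
    - [[0.15, 0, 0], 0]
    - [[0.35, 0, 0], 0]
    - [[0.6, 0, 0], 0]
    - [[0.6, 0, -0.5], 0]
    - [[0.6, 0, -1.2], 0]
    - [[1.0, 0.6, -2], 0]
    - [[1.5, 1.4, -2.5], 0]
    - [[2, 2.2, -2.5], 0]
    - [[2, 2.2, -2.5], 0]

```text
time: 11.28
tool_pos: [0.4248, 0.1249, 0.2331]
tool_rot: [3.141, 0.001, -2.773]
contact_force: [0.9, -0.2, 0.1]
opening: 0.0003
grip_force: 0.0
```

Run:
```python
from h import *
s=snap('scene','s4.png'); snap('top','t4.png'); o=robot.observe(); print(o['time'],o['tool_pos'],o['contact_force'])
a=cv2.imread('pics/s4.png')[165:285,160:330]; b=cv2.imread('pics/t4.png')[170:310,160:350]
f=lambda i:cv2.resize(i,(400,400*i.shape[0]//i.shape[1]),interpolation=cv2.INTER_CUBIC)
a,b=f(a),f(b); h=min(len(a),len(b)); cv2.imwrite('pics/z6.png',np.hstack([a[:h],b[:h]]))
```

```text
11.375 [0.42784194 0.1233348  0.23277837] [ 0.32745048  0.30327985 -0.68030008]
```

View pics/z6.png

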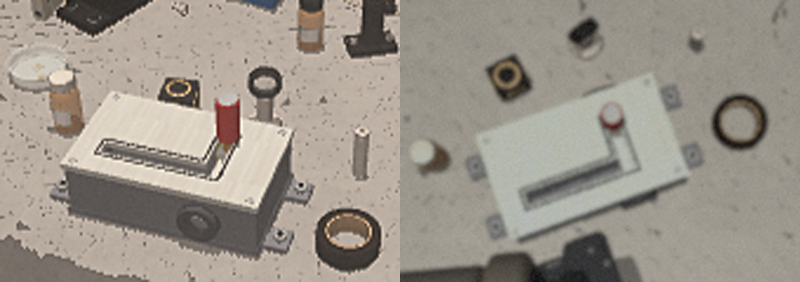

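The handle stands at the far end of the short leg, at (228,120) in the left picture and (612,114) in the right. The arm is clear, and the bystanders are where they were.

Run:
```python
from h import *
c=robot.read_camera('top'); print(at(c,260.5,224,.1)); print(robot.hand_in())
```

```text
[0.60260137 0.0494678  0.1       ]
the job is handed in; nothing more can be done
None
```

The beam shutter is closed and locked: I pushed the handle to the corner, then along the short leg to its hard stop. The last look put it within about 1 mm of the slot-end estimate. The arm was clear, nothing around the shutter had moved, and I handed the job in at about 11.4 s.

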